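# Turn the tea caddy's divided insert the right way round

### The arm

A 6-joint arm with a two-finger parallel gripper is mounted at the origin on the work surface. World frame = base frame: x ahead of the robot, y to its left, z up, the work surface at z = 0. Lengths are in mm, angles in rad, forces in N, time in s.
With the tool pointing down it reaches from about 350 to 875 mm from the base axis. Payload 4.2 kg.
Tool frame: the origin (TCP) lies midway between the tips of the shut fingers; the grasp point (between the pads) lies 19 mm behind it (arm.tcp_to_grasp is the distance from the TCP to the grasp point, in mm); z points along the fingers, y is the line along which they close (so a half turn about z gives the same grasp; the last joint's range is limited). The gripper opens to 85 mm and grips with 20 to 120 N. Pads are 22 mm wide; open, the fingers measure 114 mm over their backs; the gripper's body (76 mm by 85 mm) begins 54 mm behind the grasp point. The pads swing forward as they close: fully open they stand 13 mm farther back than shut.
Start: joints at [-1.046, 0.385, 0.008, 0, -1.194, -0.259], TCP at [164.192, -603.026, 231.312] pointing down, gripper open.
Joint ranges: [-3.14, 3.14], [-1.21, 2.06], [-1.07, 1.41], [-3.16, 2.05], [-2.99, -0.16], [-3.1, 3.1]. Speed limits (rad/s): [2.79, 2.79, 3.14, 3.14, 3.14, 3.14].

### API

Orientations are given as a unit quaternion [x, y, z, w].
In Python, from bench import arm, imaging, job, models gives the robot as it stands.
- The arm moves only by the tool arm_command, never from a script. Its argument "rows" is a list of rows, each an object with "grip": the opening, from 0 (shut) to 1 (fully open); "linear": the shift along the tool's x, y, z in mm, a list of three; "rot": the turn, a rotation vector about the tool's x, y, z in rad, a list of three. In form: [{"grip": grip, "linear": [tx, ty, tz], "rot": [rx, ry, rz]}, ...]. A call has 1 to 10 rows; each row is the pose to reach, as a shift and turn from the pose commanded when the call began, along the tool's axes at that moment; what a row does not reach only later rows make up. A row lasts 1/8 s, in which the tool goes at most 62.5 mm and 10.7 degrees, less where a joint would pass 70% of its speed; a pose out of reach is approached as far as the arm can. A call with a gripper value outside its range is refused whole. The fingers move at their own pace and stop on an object; the grip force is fixed at half the most. Time passes only in rows, so rows that repeat a pose let the fingers close. It gives the time, the measured TCP pose, the force, the opening and the grip force at its end, in the units of the state.
- arm.read_state(): the state, without advancing time (a new reading comes with each control period).
- imaging.get_image(name): name is "scene" or "top" or "wrist"; returns a dict with "frame" (420x560x3 uint8, red, green, blue), "fx", "fy", "cx", "cy" (pixels), "extrinsics" (4x4, takes a point from world to camera coordinates); the wrist camera has in their place "T_tool_cam" (4x4, takes a point from camera to tool coordinates, whose origin is the TCP and whose axes are the flange's). Camera axes: x right, y down, z forward; pixel columns grow to the right and rows downward; lengths in mm; the calibration is good to about 2 mm. A picture is of the moment at which its call begins: read the wrist's pose just before it. There is no depth.
- job.job_done(): hands the job in; it is judged then, once.
Trained networks look in a picture, given as the dict that the camera call returned (one of the last four; its "shot" number tells which), for a name from the list of things; names that differ only in an ending like _2 or _b are one class to them, and where a whole thing is asked for, a point or a joint stands for the part that bears it (a point fixed in the world has none). Each returns a list of dicts, best first, with "score" (0 to 1); they miss things now and then, are a little off and sometimes report something else, mostly with a low value. They report only what shows in the picture. A call takes as long as a camera call. They do not tell look-alikes from the thing itself.
- models.spot_in(picture, query): "rect" ([left, top, right, bottom] in pixels, round what is visible of it).
- models.tip_of(picture, query): "pixel" ([column, row] in pixels: a listed point, or the origin of a listed thing).
The state is a dict: "clock": time; "joints": joint angles; "joint_vel": joint speeds; "joint_efforts": joint torques, N m; "position": TCP position; "ee_rot": TCP orientation; "contact_force": force on the tool from outside, world axes, zero at the start; "wrist_torque": the same for the moment, N m; "gripper_width": finger opening in mm; "grasp_force": force on a finger pad.
Only numpy, scipy, OpenCV 4.12 (cv2) and the standard library are available. Lean on these libraries where they do the work, as an engineer would, in place of code of your own. Each camera call takes 0.05 s, during which the arm holds its last target. There are 200 camera calls.

### The job

The divided insert of the tea caddy was put back the wrong way round, with the open end of its tongs compartment hidden under the keeper strip. Take it out by its handle, tilting it from under the strip, turn it half round so that the cut-out end comes to the caddy's low front, tuck its other end under the strip and press it down until it lies flat and fully home. Do not force it against the caddy, and leave the other tea things where they stand.

Things in the scene. Friction and masses are not known exactly. Their poses are not given: they have to be found in the camera images.
- caddy: Open dark-wood box (the caddy), fixed on the white tray. Origin: underside, below the middle of the insert's home place; z up, +x towards its low front. Floor 8 mm thick, walls 10 mm; inside 113 mm wide (y -56.5 to +56.5) and from x = -88 mm (back wall) to +81.5 mm (front wall). Long walls and back wall 65 mm high. The insert (160 x 110 mm) has 1.5 mm play on each long side
- caddy_front (a point): Middle of the top of the caddy's low front wall: 22 mm above its underside, so 14 mm above its floor; wall from x = +81.5 to +91.5 mm. Above it the front is open: the insert's cut-out end belongs here, so that tongs can stick out
- caddy_keeper (a point): Middle of the lower front edge of the keeper strip, a wooden strip across the caddy over its back end: underside 65 mm and top 75 mm above the caddy's underside, reaching from x = -98 to -74 mm. It overhangs the back rim of the seated insert by 6 mm with 3 mm air, so the insert comes out and goes in tilted, front end up (0.18 rad suffices), its back end slid out from or in under the strip
- caddy_springs (a point): Mid-line between the two leaf springs in the long walls (x = +45 mm, 20 mm above the underside): an insert let go on them stays with its front end up (19 mm at the springs) and must be pushed down, 8 to 20 N on the middle of the handle, less farther forward, until flat on the floor; it can pivot in the grip meanwhile. A third spring in the back wall gives way from x = -80 to -87 mm with 3 to 6 N
- insert_grip (a point): Centre of the handle bar of the loose white melamine insert, on its vertical mid-line 90 mm above its underside (fully home: 98 mm above the caddy's underside). Axes are the insert's: z up, x along its long side. Bar: along x, 98 mm long, 12 mm thick, 20 mm high, top 100 mm above the underside, 26 mm finger opening below it; nothing else rises above 54 mm. About 0.36 kg
- insert_foot (a point): Centre of the insert's underside, same axes. A 160 (x) x 110 (y) x 54 mm high box, walls 4 mm: one long compartment (for tongs) on its +y side, two short ones on -y. It starts flat on the caddy's floor, one end under the keeper strip, but turned half round: its x axis opposite to the caddy's, its plain end at the low front. Turned a quarter and level it can be set down across the long walls
- insert_cutout (a point): Middle of the cut-out (30 mm wide, 24 mm deep, open at the top) in the end wall of the insert's long compartment: 78 mm along x and 28 mm along y from the insert's middle, 42 mm above its underside. It must end up at the caddy's low front
- teapot_mid (a point): Stainless teapot, body 100 mm across, 157 mm high with its knob, spout and handle reach 105 mm and 90 mm from its axis; loose on the tray; this point is on its axis, 50 mm up. Leave alone
- bowl_mid (a point): Lidded ceramic bowl, 102 mm across, 94 mm high; loose on the tray; point on its axis, 45 mm up. Leave alone
- glass_mid (a point): Upturned tea glass, 62 mm across its mouth (below), 85 mm high; loose on the tray; point at its centre. Leave alone
- tongs_mid (a point): Small steel tongs lying on the tray, 137 x 40 x 8 mm, long side along x; point at the centre. Leave alone
Mind the look-alikes: they are no part of the job. What is shaped like the part that bears insert_grip but pink, red or yellow is not meant.

How it is judged (in metres and radians):
On the way:
1. the insert is lifted out, clear of the caddy (z of insert_foot in the frame of caddy above 0.07 m), for 0.1 s.
At the end, for the whole second after the job is handed in: The insert lies flat in the caddy, fully home (within 2.5 mm of the caddy's floor, tilted less than 0.03 rad), one end under the keeper strip, its cut-out end at the caddy's low front, and has been let go (z of insert_grip in the frame of caddy between 0.094 and 0.1005 m and angle between insert_grip's own z axis and vertical below 0.03 rad and angle between the x axis of insert_grip and the x axis of caddy, either way round below 0.04 rad and x of insert_cutout in the frame of caddy above 0.06 m and y of insert_cutout in the frame of caddy above 0.02 m); the robot touches nothing.
It fails at once if the insert is forced against the caddy (more than 150 N between them) (contact force between insert and caddy above 150 N).
It fails at once if the teapot, bowl, glass or tongs are pushed more than 25 mm away (distance of any of teapot_mid, bowl_mid, glass_mid, tongs_mid from where it was at the start of the episode above 0.025 m).
It also fails if it takes over 54 s, if anything falls off the work surface, if the arm or the gripper's body presses on something with over 40 N, if the wrist force passes 120 N, or if a joint passes its speed limit or range.

## Working session

There is one attempt and no reset: what is moved stays moved. The work goes in short steps, Python scripts to look and compute and a tool call to move; the robot and the scene stay as the last step left them, time stands still between calls to the robot, and variables do not carry over. Pictures are saved under pics/ and viewed, at most 10 in all, crops included, and the job is handed in when it is done.

Besides the shell and the picture viewer there is one more tool, called after "Emit:" as name(argument=value, ...) on one line, values as JSON. arm_command: Moves the arm, as the interface text tells. Its arguments: {"type":"object","properties":{"rows":{"type":"array"}},"required":["rows"]}

```bash
mkdir -p pics; cat > h.py <<'E'
import numpy as np,cv2
from scipy.spatial.transform import Rotation as R
from bench import arm,imaging,job,models
def shot(n):
    s=arm.read_state(); p=imaging.get_image(n)
    if 'extrinsics' in p: E=np.array(p['extrinsics'])
    else:
        T=np.eye(4);T[:3,:3]=R.from_quat(s['ee_rot']).as_matrix();T[:3,3]=s['position']
        E=np.linalg.inv(T@np.array(p['T_tool_cam']))
    return p,E
def ray(p,E,px):
    d=np.array([(px[0]-p['cx'])/p['fx'],(px[1]-p['cy'])/p['fy'],1.]);I=np.linalg.inv(E)
    d=I[:3,:3]@d;return I[:3,3],d/np.linalg.norm(d)
def atz(p,E,px,z):
    o,d=ray(p,E,px);return o+d*(z-o[2])/d[2]
def tri(rs):
    A=0;b=0
    for o,d in rs:
        M=np.eye(3)-np.outer(d,d);A=A+M;b=b+M@o
    x=np.linalg.solve(A,b);return x,[float(np.linalg.norm((np.eye(3)-np.outer(d,d))@(x-o))) for o,d in rs]
def proj(p,E,X):
    c=E[:3,:3]@np.asarray(X,float)+E[:3,3];return np.array([p['fx']*c[0]/c[2]+p['cx'],p['fy']*c[1]/c[2]+p['cy']])
def save(p,n): cv2.imwrite('pics/'+n,p['frame'][:,:,::-1])
E
cat > a.py <<'E'
from h import *
a=shot('scene');b=shot('top')
cv2.imwrite('pics/1.png',cv2.resize(np.hstack([a[0]['frame'],b[0]['frame']])[:,:,::-1],None,fx=.714,fy=.714))
save(a[0],'s.png');save(b[0],'t.png')
for q in ['caddy','caddy_front','caddy_keeper','caddy_springs','insert_grip','insert_foot','insert_cutout','teapot_mid','bowl_mid','glass_mid','tongs_mid']:
    r=[]
    for n,(p,E) in zip('st',(a,b)):
        t=models.tip_of(p,q);print(q,n,[(np.round(x['pixel']).tolist(),round(x['score'],2)) for x in t[:4]])
        if t:r.append(ray(p,E,t[0]['pixel']))
    if len(r)==2:
        x,e=tri(r);print('   ',x.round(),np.round(e,1))
E
python3 a.py; python3 -c "
from h import *
print(arm.read_state())"
```

```text
caddy s [([246.0, 262.0], 0.87)]
caddy t []
caddy_front s [([218.0, 284.0], 0.92), ([260.0, 234.0], 0.62)]
caddy_front t []
caddy_keeper s [([265.0, 241.0], 0.6)]
caddy_keeper t [([272.0, 181.0], 0.7)]
    [523. -43.  59.] [2.5 2.5]
caddy_springs s [([231.0, 273.0], 0.76)]
caddy_springs t []
insert_grip s [([469.0, 263.0], 0.84), ([309.0, 131.0], 0.82), ([243.0, 246.0], 0.74), ([160.0, 157.0], 0.7)]
insert_grip t [([424.0, 140.0], 0.95), ([134.0, 320.0], 0.83), ([271.0, 148.0], 0.82), ([378.0, 314.0], 0.8)]
    [503.  71. 619.] [345.5 345.5]
insert_foot s [([307.0, 148.0], 0.71), ([246.0, 265.0], 0.7), ([168.0, 182.0], 0.62), ([456.0, 285.0], 0.57)]
insert_foot t [([416.0, 148.0], 0.9), ([272.0, 157.0], 0.8), ([142.0, 314.0], 0.6), ([372.0, 309.0], 0.56)]
    [ 461. -208.  326.] [160.5 160.5]
insert_cutout s [([260.0, 231.0], 0.93), ([154.0, 190.0], 0.73), ([291.0, 128.0], 0.57), ([485.0, 304.0], 0.55)]
insert_cutout t [([408.0, 302.0], 0.93), ([109.0, 312.0], 0.69), ([287.0, 181.0], 0.67), ([396.0, 122.0], 0.61)]
    [ 148. -618. -829.] [39. 39.]
teapot_mid s [([260.0, 330.0], 0.94)
[... 409 characters left out ...]
nts': array([-1.04640572e+00,  3.84695860e-01,  7.89377478e-03,  3.49625369e-05,
       -1.19400749e+00, -2.58609543e-01]), 'joint_vel': array([-0.00214346, -0.00047367, -0.0010531 ,  0.00254554,  0.0006265 ,
        0.0004583 ]), 'joint_efforts': array([-9.60025754e-04, -3.92097759e+01,  1.88619697e+01,  4.19060379e+00,
       -3.30810772e-04,  1.28639934e-05]), 'position': array([ 164.17895664, -603.02869447,  231.31733165]), 'ee_rot': array([-1.32506116e-01,  9.91182188e-01, -8.01302745e-08, -1.75524110e-05]), 'contact_force': array([0.06190058, 0.93037247, 0.09997795]), 'wrist_torque': array([-0.05229425, -0.00796275, -0.02876401]), 'grasp_force': 0.0, 'gripper_width': 85.56725762020886}
```

View pics/1.png

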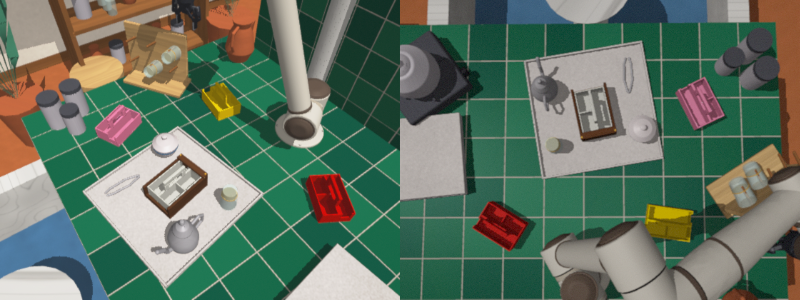

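Candidates for insert_grip, as scene / top pixels: white in the caddy (243,246) / (271,148), pink (160,157) / (424,140), yellow (309,131) / (378,314), red (469,263) / (134,320). I choose the white one inside the caddy and check it in a crop.

```bash
python3 - <<'E'
from h import *
a=shot('scene');b=shot('top')
def T(s,t): return tri([ray(*a,s),ray(*b,t)])
print('grip',T((243,246),(271,148)));print('foot',T((246,265),(272,157)));print('cut',T((260,231),(287,181)))
print('front22',atz(*a,(218,284),30),'keeper',atz(*a,(265,241),73),atz(*b,(272,181),73))
c=a[0]['frame'][200:320,180:320];d=b[0]['frame'][90:210,220:350]
f=lambda x:cv2.resize(x,(400,400*x.shape[0]//x.shape[1]),interpolation=3)
c,d=f(c),f(d);h=min(len(c),len(d));cv2.imwrite('pics/2.png',np.hstack([c[:h],d[:h]])[:,:,::-1])
E
```

```text
grip (array([596.80440019, -37.57992616, 105.25216898]), [3.454567282935338, 3.4545672829353893])
foot (array([591.92322255, -38.11033456,  13.98834793]), [1.678273896808843, 1.6782738968087139])
cut (array([520.03803779, -78.66030562,  60.64551045]), [1.5848739534086984, 1.5848739534085288])
front22 [681.03767677 -20.97044794  30.        ] keeper [530.52691146 -36.3883744   73.        ] [519.81551125 -40.99810569  73.        ]
```

View pics/2.png

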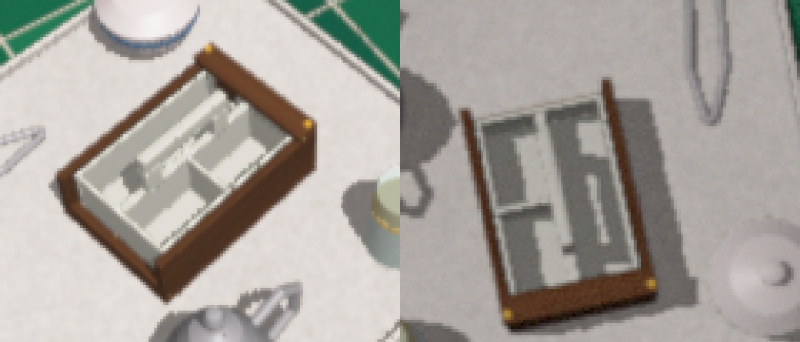

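White insert confirmed: handle bar at crop (185,130) left, along the caddy's long axis. Keeper strip is at the robot-side end, low front at the far end, and yaw is about 0.19. Going above it.

```bash
cat >> h.py <<'E'
def pose(yaw,pitch=0):
    # tool down, tool x at heading yaw; pitch: rotation about world horizontal left axis of caddy heading cy
    return R.from_euler('z',yaw)*R.from_euler('x',np.pi)
def rel(p,Rt):
    s=arm.read_state();R0=R.from_quat(s['ee_rot'])
    print('lin',R0.inv().apply(np.array(p)-s['position']).round(1),'rot',(R0.inv()*Rt).as_rotvec().round(4),'t',s['clock'])
E
python3 -c "
from h import *
rel([560,-45,290],pose(.19-np.pi))"
```

```text
lin [-528.5  434.5  -58.7] rot [-0.     -0.      0.0758] t 1.3
```

Emit:
arm_command(rows=[{"grip":1,"linear":[-52,43,-40],"rot":[0,0,0.01]},{"grip":1,"linear":[-100,82,-58],"rot":[0,0,0.03]},{"grip":1,"linear":[-145,119,-58],"rot":[0,0,0.07]},{"grip":1,"linear":[-190,156,-58],"rot":[0,0,0.075]},{"grip":1,"linear":[-235,193,-58],"rot":[0,0,0.075]},{"grip":1,"linear":[-280,230,-58],"rot":[0,0,0.075]},{"grip":1,"linear":[-325,267,-58],"rot":[0,0,0.075]},{"grip":1,"linear":[-370,304,-58],"rot":[0,0,0.075]},{"grip":1,"linear":[-415,341,-58],"rot":[0,0,0.075]},{"grip":1,"linear":[-460,378,-58],"rot":[0,0,0.075]}])

```text
clock: 2.55
position: [509.6, -115.7, 289.7]
ee_rot: [-0.095, 0.995, -0.0, 0.0]
contact_force: [1.0, -0.6, 0.9]
gripper_width: 85.2
grasp_force: 0.0
```

Emit:
arm_command(rows=[{"grip":1,"linear":[-45,37,0],"rot":[0,0,0]},{"grip":1,"linear":[-68,56,0],"rot":[0,0,0]},{"grip":1,"linear":[-68,56,0],"rot":[0,0,0]},{"grip":1,"linear":[-68,56,0],"rot":[0,0,0]}])

```text
clock: 3.05
position: [564.4, -50.0, 289.3]
ee_rot: [-0.095, 0.995, -0.0, -0.0]
contact_force: [0.6, 0.2, 0.3]
gripper_width: 85.0
grasp_force: 0.0
```

```bash
python3 - <<'E'
from h import *
s=arm.read_state();print(s['position'],R.from_quat(s['ee_rot']).as_euler('ZYX'),s['joints'].round(2),s['clock'])
w=shot('wrist');save(w[0],'3.png');print(w[0]['T_tool_cam'])
for q,z in [('caddy_front',None),('caddy_keeper',None),('insert_grip',None),('insert_cutout',None),('insert_foot',None)]:
    for x in models.tip_of(w[0],q)[:2]:print(q,np.round(x['pixel']),round(x['score'],2),[atz(*w,x['pixel'],z).round() for z in (8,30,72,105)])
E
```

```text
[564.44852534 -49.95218658 289.25955164] [-2.95088672e+00 -5.32240664e-04 -3.14150885e+00] [ 0.2   0.25 -0.04  0.   -1.28 -1.58] 3.05
[[-1.42068313e-04 -9.60016311e-01 -2.79944035e-01  7.15845334e+01]
 [ 9.99999771e-01  4.88993610e-05 -6.75179469e-04  8.91300577e-01]
 [ 6.61872387e-04 -2.79944066e-01  9.60016084e-01 -1.41628425e+02]
 [ 0.00000000e+00  0.00000000e+00  0.00000000e+00  1.00000000e+00]]
caddy_keeper [278. 126.] 0.73 [array([523., -52.,   8.]), array([522., -53.,  30.]), array([519., -54.,  72.]), array([517., -55., 105.])]
insert_grip [281. 211.] 0.82 [array([620., -30.,   8.]), array([613., -32.,  30.]), array([601., -35.,  72.]), array([591., -37., 105.])]
insert_cutout [247. 120.] 0.97 [array([523., -88.,   8.]), array([521., -87.,  30.]), array([518., -84.,  72.]), array([516., -82., 105.])]
insert_cutout [278. 189.] 0.22 [array([593., -38.,   8.]), array([588., -39.,  30.]), array([578., -42.,  72.]), array([571., -44., 105.])]
insert_foot [276. 188.] 0.66 [array([593., -41.,   8.]), array([588., -42.,  30.]), array([578., -44.,  72.]), array([570., -46., 105.])]
```

View pics/3.png

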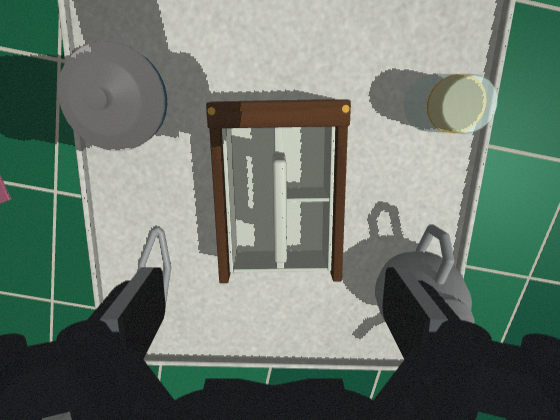

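```bash
python3 - <<'E'
from h import *
w=shot('wrist');f=w[0]['frame'].astype(int)
hsv=cv2.cvtColor(w[0]['frame'],cv2.COLOR_RGB2HSV)
gold=((hsv[...,0]>15)&(hsv[...,0]<32)&(hsv[...,1]>140)&(hsv[...,2]>140)).astype('uint8')
gold[:90]=0;gold[130:]=0;gold[:,:200]=0;gold[:,360:]=0
n,l,st,c=cv2.connectedComponentsWithStats(gold);print(st[1:],c[1:])
br=(f[...,0]-f[...,2]>25)&(hsv[...,0]<15)
L=[];Rr=[]
for r in range(140,282,10):
    c=np.where(br[r,190:370])[0]+190
    k=c[c<280];m=c[c>280];print(r,k.min(),k.max(),m.min(),m.max(), end=' | ')
    g=f[r].sum(1);print([int(i) for i in range(262,300) if g[i]>600])
for z in (75,80,85):
  if n==3:
    a,b=[atz(*w,st_,z) for st_ in cv2.connectedComponentsWithStats(gold)[3][1:]]
    print(z,a,b,np.linalg.norm(a-b),np.arctan2(*(a-b)[:2]))
print([int(r) for r in range(140,290) if f[r,280].sum()>560])
E
```

```text
[[342 104   8   9  50]] [[345.44 108.12]]
140 216 216 339 346 | [280, 281, 289, 292]
150 212 221 338 346 | [276, 281, 282]
160 212 221 337 346 | [294, 296]
170 214 222 337 345 | [280, 281, 282, 283, 284, 285, 289, 296]
180 213 222 338 345 | [280, 281, 282, 283, 284]
190 214 223 336 345 | [281, 282, 283, 284]
200 215 224 336 344 | [281, 282, 283, 284, 285]
210 216 225 336 344 | [282, 283, 284, 285]
220 216 225 335 343 | [282, 283, 284, 285]
230 217 226 335 343 | [283, 284, 285]
240 217 226 335 343 | [284, 285]
250 218 226 335 341 | []
260 219 227 334 342 | [286]
270 220 228 334 342 | [269]
280 220 228 334 341 | [271, 280, 281, 292, 293, 294, 295]
[140, 141, 142, 143, 144, 145, 146, 147, 148, 149, 150, 162, 163, 164, 165, 166, 167, 168, 169, 170, 171, 172, 173, 174, 175, 176, 177, 178, 179, 180, 181, 182, 183, 184, 185, 186, 187, 188, 189, 190, 191, 192, 193, 194, 195, 196, 197, 198, 199, 200, 201, 202, 203, 204, 205, 206, 207, 208, 209, 210, 211, 212, 213, 214, 215, 216, 217, 218, 219, 220, 221, 222, 223, 224, 225, 226, 227, 228, 229, 230, 231, 232, 233, 234, 235, 236, 237, 238, 239, 240, 241, 242, 243, 244, 245, 246, 247, 248, 249, 250, 251, 252, 253, 254, 255, 256, 257, 258, 259, 260, 263, 264, 265, 266, 269, 270, 272, 273, 274, 275, 276, 277, 278, 279, 280, 281, 282, 283, 284, 285, 286, 287, 288, 289]
```

```bash
python3 - <<'E'
from h import *
w=shot('wrist')
rows=[160,170,180,190,200,210,220,230,240,250,260,270,280]
l=[212,214,213,214,215,216,216,217,217,218,219,220,220];r=[347,346,346,346,345,345,344,344,344,342,343,343,342]
pl=np.polyfit(rows,l,1);pr=np.polyfit(rows,r,1)
for z in (65,70,75,80):
    A=[atz(*w,(np.polyval(pl,q),q),z) for q in(165,275)];B=[atz(*w,(np.polyval(pr,q),q),z) for q in(165,275)]
    m=[(a+b)/2 for a,b in zip(A,B)];d=m[1]-m[0];u=d/np.linalg.norm(d);n=np.array([-u[1],u[0],0])
    yl=[np.arctan2(*(X[1]-X[0])[[1,0]]) for X in(A,B)]
    print(z,'width',[abs((a-b)@n).round(1) for a,b in zip(A,B)],'yaw',np.round(yl,3),np.arctan2(d[1],d[0]).round(4),'mid',m[0].round(1),m[1].round(1))
    # offset of bar centre (cols 274.5..286.5 row 210), z+35..
for z in (106,110,114): print(z,[atz(*w,q,z).round(1) for q in((280.5,158),(281,210),(281.5,268))])
E
python3 - <<'E'
import cv2
i=cv2.imread('pics/3.png')[90:300,190:370];cv2.imwrite('pics/4.png',cv2.resize(i,None,fx=2.85,fy=2.85,interpolation=0))
E
```

```text
65 width [np.float64(133.3), np.float64(133.0)] yaw [0.209 0.206] 0.2072 mid [556.5 -44.9  65. ] [674.7 -20.   65. ]
70 width [np.float64(131.5), np.float64(131.2)] yaw [0.209 0.206] 0.2072 mid [555.7 -45.1  70. ] [672.2 -20.6  70. ]
75 width [np.float64(129.7), np.float64(129.4)] yaw [0.209 0.206] 0.2072 mid [554.8 -45.3  75. ] [669.7 -21.2  75. ]
80 width [np.float64(127.9), np.float64(127.5)] yaw [0.209 0.206] 0.2072 mid [554.  -45.6  80. ] [667.3 -21.8  80. ]
106 [array([543.3, -47.3, 106. ]), array([590.1, -37.6, 106. ]), array([647.1, -25.8, 106. ])]
110 [array([542.7, -47.5, 110. ]), array([588.9, -37.9, 110. ]), array([645.2, -26.2, 110. ])]
114 [array([542.1, -47.7, 114. ]), array([587.8, -38.2, 114. ]), array([643.3, -26.7, 114. ])]
```

View pics/4.png

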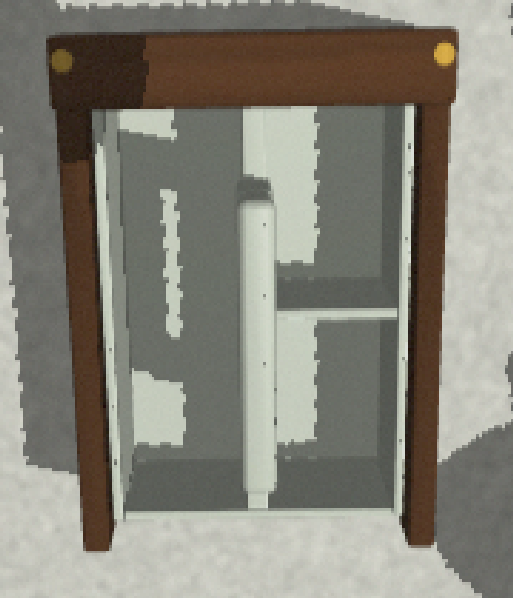

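Picture: bar top runs from (280,160) to (282,263), strip front edge at row ~127. Fit gives caddy yaw 0.207, bar centre near (593,-37), underside z around 4. Next I go lower and look once more.

```bash
python3 -c "
from h import *
rel([593,-37.2,160],pose(.207-np.pi))"
```

```text
lin [-30.2   7.2 129.6] rot [ 0.      0.0004 -0.0169] t 3.45
```

Emit:
arm_command(rows=[{"grip":1,"linear":[-14,3,50],"rot":[0,0,-0.017]},{"grip":1,"linear":[-28,7,100],"rot":[0,0,-0.017]},{"grip":1,"linear":[-30,7,130],"rot":[0,0,-0.017]},{"grip":1,"linear":[-30,7,130],"rot":[0,0,-0.017]},{"grip":1,"linear":[-30,7,130],"rot":[0,0,-0.017]}])

```text
clock: 4.08
position: [594.0, -37.1, 161.0]
ee_rot: [-0.104, 0.995, -0.0, 0.001]
contact_force: [0.2, -0.1, 0.1]
gripper_width: 85.6
grasp_force: 0.0
```

```bash
python3 - <<'E'
from h import *
w=shot('wrist');s=arm.read_state();print(s['position'],R.from_quat(s['ee_rot']).as_euler('ZYX'),s['joints'].round(2))
cv2.imwrite('pics/5.png',cv2.resize(w[0]['frame'][:,:,::-1],None,fx=1.4,fy=1.4))
print([ (np.round(x['pixel']),x['score']) for x in models.tip_of(w[0],'insert_grip')])
for z in (98,102,108): print(proj(*w,[593,-37.2,z]).round(1))
E
```

```text
[594.174799   -37.07223952 161.43297418] [-2.93350966  0.00371483 -3.14097716] [ 0.21  0.39 -0.17  0.   -1.01 -1.57]
[(array([272., 224.]), 0.95)]
[272.5 223.5]
[272.5 225.8]
[272.5 229.4]
```

View pics/5.png

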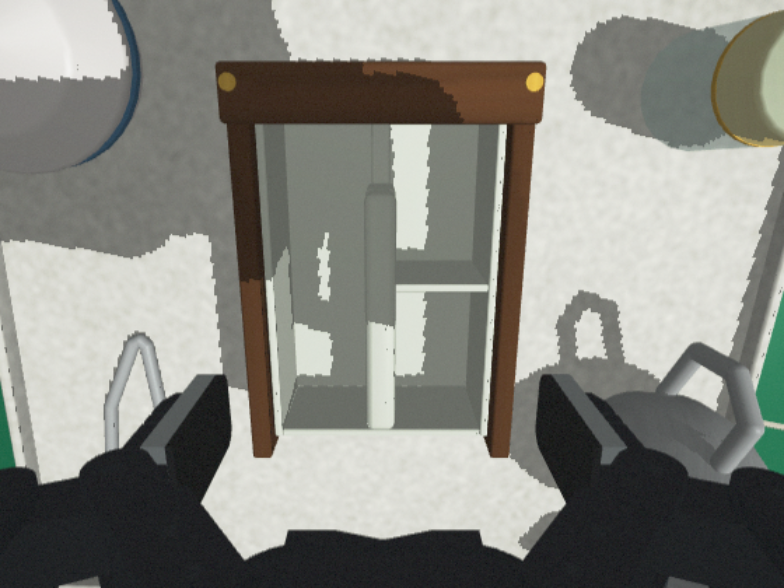

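Network and picture agree: bar centre at (272,224) px, matching the projection of (593,-37,98). Descending and gripping.

Emit:
arm_command(rows=[{"grip":1,"linear":[0,0,40],"rot":[0,0,0]},{"grip":1,"linear":[0,0,77],"rot":[0,0,0]},{"grip":1,"linear":[0,0,77],"rot":[0,0,0]},{"grip":1,"linear":[0,0,77],"rot":[0,0,0]},{"grip":0.3,"linear":[0,0,77],"rot":[0,0,0]},{"grip":0.3,"linear":[0,0,77],"rot":[0,0,0]},{"grip":0.3,"linear":[0,0,77],"rot":[0,0,0]},{"grip":0.3,"linear":[0,0,77],"rot":[0,0,0]}])

```text
clock: 5.18
position: [593.1, -37.0, 82.5]
ee_rot: [-0.104, 0.995, 0.0, 0.0]
contact_force: [-0.5, -0.0, -0.7]
gripper_width: 25.8
grasp_force: 0.0
```

Emit:
arm_command(rows=[{"grip":0,"linear":[0,0,0],"rot":[0,0,0]},{"grip":0,"linear":[0,0,0],"rot":[0,0,0]},{"grip":0,"linear":[0,0,0],"rot":[0,0,0]},{"grip":0,"linear":[0,0,0],"rot":[0,0,0]},{"grip":0,"linear":[0,0,0],"rot":[0,0,0]}])

```text
clock: 5.8
position: [593.2, -37.7, 82.7]
ee_rot: [-0.104, 0.995, -0.0, 0.0]
contact_force: [0.4, -5.4, 2.6]
gripper_width: 11.0
grasp_force: 61.5
```

```bash
python3 - <<'E'
from h import *
s=arm.read_state();print(s['position'],R.from_quat(s['ee_rot']).as_euler('ZYX'),s['contact_force'],s['wrist_torque'],s['gripper_width'],s['grasp_force'],s['clock'])
# plan: grip in caddy frame for (xc,clear,th); moves rel. to seated, in current tool axes (x=-caddy x, z=down); rot about tool y
print('sx: tool x in caddy = -1, tool y = +y?',R.from_quat(s['ee_rot']).as_matrix().round(2).tolist())
for xc,cl,th in [(-80.5,0.5,.0),(-82,.8,.05),(-83,1,.1),(-83,1.2,.15),(-83,1.5,.2),(-76,1.5,.2),(-66,2,.2),(-50,20,.2)]:
    c,sn=np.cos(th),np.sin(th)
    xb=xc+54*sn; zb=8+cl      # back bottom corner
    foot=np.array([xb+80*c,zb+80*sn]); tcp=foot+71*np.array([-sn,c]); d=tcp-[0,79]
    print(xc,th,'lin',(-d[0]).round(1),(-d[1]).round(1),'zc',zb+54*c)
E
```

```text
[593.23278077 -37.72201018  82.68683343] [-2.93382821e+00  2.01529153e-04 -3.14069860e+00] [ 0.43734207 -5.42383649  2.60896364] [-1.54962201 -0.09317779 -0.00650879] 10.960668810357117 61.482861042022705 5.8
sx: tool x in caddy = -1, tool y = +y? [[-0.98, -0.21, 0.0], [-0.21, 0.98, -0.0], [-0.0, -0.0, -1.0]]
-80.5 0.0 lin 0.5 -0.5 zc 62.5
-82 0.05 lin 2.9 -4.7 zc 62.732514061328175
-83 0.1 lin 5.1 -8.6 zc 62.730224925013395
-83 0.15 lin 6.4 -12.4 zc 62.59363820854628
-83 0.2 lin 8.0 -16.0 zc 62.42359520342705
-76 0.2 lin 1.0 -16.0 zc 62.42359520342705
-66 0.2 lin -9.0 -16.5 zc 62.92359520342705
-50 0.2 lin -25.0 -34.5 zc 80.92359520342706
```

Emit:
arm_command(rows=[{"grip":0,"linear":[0.5,-0.7,-0.5],"rot":[0,0,0]},{"grip":0,"linear":[3,-0.7,-4.7],"rot":[0,-0.05,0]},{"grip":0,"linear":[5,-0.7,-8.6],"rot":[0,-0.1,0]},{"grip":0,"linear":[5,-0.7,-8.6],"rot":[0,-0.1,0]}])

```text
clock: 6.3
position: [586.7, -38.9, 90.0]
ee_rot: [-0.103, 0.993, 0.005, 0.048]
contact_force: [1.0, -4.1, -3.0]
gripper_width: 11.3
grasp_force: 60.7
```

```bash
python3 - <<'E'
from h import *
s=arm.read_state();print(s['position'],R.from_quat(s['ee_rot']).as_euler('ZYX'),s['contact_force'],s['wrist_torque'],s['gripper_width'],s['grasp_force'],s['clock'])
a=shot('scene');w=shot('wrist')
cv2.imwrite('pics/6.png',np.hstack([cv2.resize(a[0]['frame'][190:330,170:310],(400,400),interpolation=3),cv2.resize(w[0]['frame'],(400,300))[:300] if 0 else cv2.copyMakeBorder(cv2.resize(w[0]['frame'],(400,300)),0,100,0,0,0)])[:,:,::-1])
# remaining moves expressed in present tool axes (tilt .1)
R0=R.from_rotvec([0,-.1,0])
for l,t in [((6.4,-.7,-12.4),.15),((8,-.7,-16),.2),((1,-.7,-16),.2),((-9,-.7,-16.5),.2),((-25,-.7,-34.5),.2),((-25,-.7,-180),.2)]:
    print(R0.inv().apply(np.array(l)-[5,-.7,-8.6]).round(1),-(t-.1))
E
```

```text
[586.66887846 -38.8979196   89.96418311] [-2.93425123  0.09677295  3.14102115] [ 0.9631355  -4.12005771 -3.00867809] [-1.11534172  0.34894082 -0.11243093] 11.34486084385497 60.703972578048706 6.3
[ 1.   0.  -3.9] -0.04999999999999999
[ 2.2  0.  -7.7] -0.1
[-4.7  0.  -7. ] -0.1
[-14.7   0.   -6.5] -0.1
[-32.4   0.  -22.8] -0.1
[ -47.     0.  -167.5] -0.1
```

View pics/6.png

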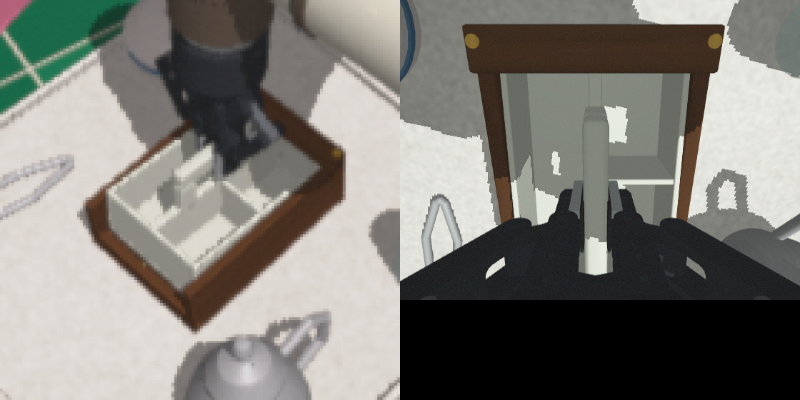

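The picture shows the insert's front end up above the low front (crop ~(150,230)) and still under the strip. Forces are low, so I continue.

Emit:
arm_command(rows=[{"grip":0,"linear":[1,0,-3.9],"rot":[0,-0.05,0]},{"grip":0,"linear":[2,0,-7.7],"rot":[0,-0.1,0]},{"grip":0,"linear":[-1,0,-7.3],"rot":[0,-0.1,0]},{"grip":0,"linear":[-5,0,-7],"rot":[0,-0.1,0]},{"grip":0,"linear":[-10,0,-6.8],"rot":[0,-0.1,0]},{"grip":0,"linear":[-15,0,-6.5],"rot":[0,-0.1,0]},{"grip":0,"linear":[-15,0,-6.5],"rot":[0,-0.1,0]}])

```text
clock: 7.28
position: [603.1, -35.6, 98.7]
ee_rot: [-0.103, 0.99, 0.01, 0.1]
contact_force: [0.0, -0.9, -5.0]
gripper_width: 10.7
grasp_force: 60.5
```

Emit:
arm_command(rows=[{"grip":0,"linear":[-8,0,-5],"rot":[0,0,0]},{"grip":0,"linear":[-18,0,-12],"rot":[0,0,0]},{"grip":0,"linear":[-22,0,-32],"rot":[0,0,0]},{"grip":0,"linear":[-28,0,-62],"rot":[0,0,0]},{"grip":0,"linear":[-35,0,-95],"rot":[0,0.05,0]},{"grip":0,"linear":[-42,0,-130],"rot":[0,0.12,0]},{"grip":0,"linear":[-50,0,-168],"rot":[0,0.2,0]},{"grip":0,"linear":[-50,0,-168],"rot":[0,0.2,0]},{"grip":0,"linear":[-50,0,-168],"rot":[0,0.2,0]}])

```text
clock: 8.4
position: [617.0, -32.1, 272.4]
ee_rot: [-0.104, 0.995, 0.001, -0.0]
contact_force: [-0.5, 0.4, -4.9]
gripper_width: 10.7
grasp_force: 60.5
```

```bash
python3 - <<'E'
from h import *
s=arm.read_state();print(s['position'],R.from_quat(s['ee_rot']).as_euler('ZYX'),s['joints'].round(2),s['contact_force'],s['wrist_torque'],s['gripper_width'],s['clock'])
E
```

```text
[616.99274305 -32.13068371 272.40176827] [-2.93402852e+00 -5.78854485e-04  3.14018584e+00] [ 0.21  0.35  0.06 -0.   -1.28 -1.57] [-0.47872065  0.39336127 -4.92308726] [-0.00695332  0.06959848 -0.00012928] 10.738456980883754 8.4
```

Emit:
arm_command(rows=[{"grip":0,"linear":[0,0,0],"rot":[0,0,-0.1]},{"grip":0,"linear":[0,0,0],"rot":[0,0,-0.26]},{"grip":0,"linear":[0,0,0],"rot":[0,0,-0.43]},{"grip":0,"linear":[0,0,0],"rot":[0,0,-0.6]},{"grip":0,"linear":[0,0,0],"rot":[0,0,-0.77]},{"grip":0,"linear":[0,0,0],"rot":[0,0,-0.94]},{"grip":0,"linear":[0,0,0],"rot":[0,0,-1.11]},{"grip":0,"linear":[0,0,0],"rot":[0,0,-1.28]},{"grip":0,"linear":[0,0,0],"rot":[0,0,-1.44]},{"grip":0,"linear":[0,0,0],"rot":[0,0,-1.6]}])

```text
clock: 9.65
position: [616.3, -32.6, 271.4]
ee_rot: [0.787, -0.617, -0.001, 0.001]
contact_force: [0.9, 0.0, -3.9]
gripper_width: 11.2
grasp_force: 60.5
```

Emit:
arm_command(rows=[{"grip":0,"linear":[0,0,0],"rot":[0,0,-0.17]},{"grip":0,"linear":[0,0,0],"rot":[0,0,-0.34]},{"grip":0,"linear":[0,0,0],"rot":[0,0,-0.51]},{"grip":0,"linear":[0,0,0],"rot":[0,0,-0.68]},{"grip":0,"linear":[0,0,0],"rot":[0,0,-0.85]},{"grip":0,"linear":[0,0,0],"rot":[0,0,-1.02]},{"grip":0,"linear":[0,0,0],"rot":[0,0,-1.19]},{"grip":0,"linear":[0,0,0],"rot":[0,0,-1.36]},{"grip":0,"linear":[0,0,0],"rot":[0,0,-1.48]},{"grip":0,"linear":[0,0,0],"rot":[0,0,-1.542]}])

```text
clock: 10.9
position: [616.3, -32.6, 271.4]
ee_rot: [0.994, 0.105, -0.002, -0.0]
contact_force: [-0.0, -0.1, -4.1]
gripper_width: 10.9
grasp_force: 60.5
```

Emit:
arm_command(rows=[{"grip":0,"linear":[0,0,0],"rot":[0,0,0]},{"grip":0,"linear":[0,0,0],"rot":[0,0,0]}])

```text
clock: 11.15
position: [617.0, -32.6, 272.6]
ee_rot: [0.995, 0.103, -0.001, -0.0]
contact_force: [0.4, 0.3, -3.7]
gripper_width: 10.7
grasp_force: 60.5
```

```bash
python3 - <<'E'
from h import *
s=arm.read_state();print(s['position'],R.from_quat(s['ee_rot']).as_euler('ZYX'),s['joints'].round(2),s['contact_force'],s['wrist_torque'],s['gripper_width'],s['clock'])
a=shot('scene');w=shot('wrist')
cv2.imwrite('pics/7.png',np.hstack([cv2.resize(a[0]['frame'][150:290,170:310],(400,400),interpolation=3),cv2.copyMakeBorder(cv2.resize(w[0]['frame'],(400,300)),0,100,0,0,0)])[:,:,::-1])
Rt=R.from_quat(s['ee_rot']);G=np.array(s['position'])
for n,(p,E) in (('s',a),('w',w)):
    # predicted insert points if bar is gripped centrally & level
    ex=Rt.apply([1,0,0]);ey=np.cross([0,0,1],ex)
    for q,l in (('insert_cutout',78*ex+28*ey+[0,0,-29]),('insert_foot',np.array([0,0,-71.])),('insert_grip',np.array([0,0,19.]))):
        print(n,q,[(np.round(x['pixel']).tolist(),round(x['score'],2)) for x in models.tip_of(p,q)[:4]],'pred',proj(p,E,G+l).round(1))
E
```

```text
[616.9706521  -32.60503119 272.59984165] [ 2.07202431e-01  1.40987669e-03 -3.14130714e+00] [ 0.21  0.35  0.06 -0.   -1.28  1.57] [ 0.37263302  0.31755145 -3.68375724] [ 0.00160047  0.01676671 -0.01342272] 10.717150821253327 11.15
s insert_cutout [([485.0, 302.0], 0.93), ([156.0, 186.0], 0.72), ([212.0, 244.0], 0.66)] pred [211.9 244.4]
s insert_foot [([170.0, 181.0], 0.93), ([234.0, 228.0], 0.9), ([458.0, 283.0], 0.79)] pred [232.2 226.9]
s insert_grip [([229.0, 198.0], 0.82), ([468.0, 260.0], 0.59), ([162.0, 157.0], 0.56)] pred [228.7 200.5]
w insert_cutout [([206.0, 80.0], 0.89)] pred [211.2  80.5]
w insert_foot [] pred [274.8 219.6]
w insert_grip [([274.0, 297.0], 0.87)] pred [275.7 296.5]
```

View pics/7.png

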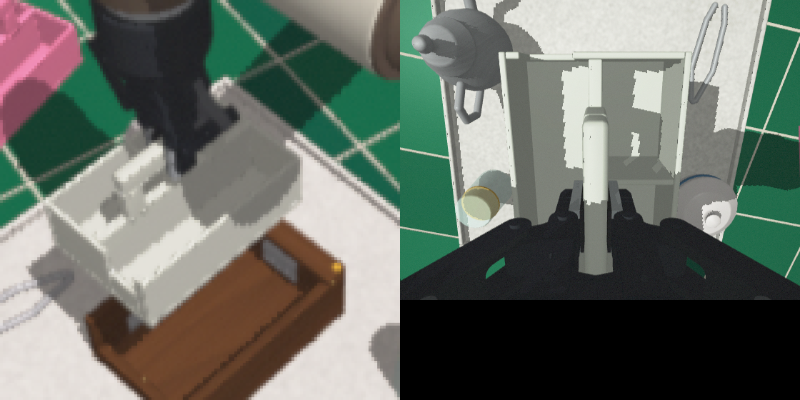

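The picture shows the cut-out end at the low front (scene (212,244)), the bar centred in the fingers and the insert level. Next I compute the tilted insertion.

```bash
cat >> h.py <<'E'
H=np.array([593.2,-37.4,82.7]);YAW=.207
def tgt(xc,cl,th):
    c,sn=np.cos(th),np.sin(th);xb=xc+54*sn
    foot=np.array([xb+80*c,8+cl+80*sn]);d=foot+71*np.array([-sn,c])-[0,79]
    return H+R.from_euler('z',YAW).apply([d[0],0,d[1]]),pose(YAW)*R.from_rotvec([0,th,0])
def plan(base,lst):
    p0,R0=base
    for q in lst:
        p,Rt=tgt(*q);print(q,R0.inv().apply(p-p0).round(1),(R0.inv()*Rt).as_rotvec().round(3))
def now():
    s=arm.read_state();print(s['position'].round(1),R.from_quat(s['ee_rot']).as_euler('ZYX').round(3),s['contact_force'].round(1),s['wrist_torque'].round(2),s['gripper_width'].round(1),s['clock'])
    return s['position'],R.from_quat(s['ee_rot'])
E
python3 -c "
from h import *
plan(now(),[(-50,100,.2),(-50,40,.2)])
print();plan(tgt(-50,40,.2),[(-58,18,.2),(-64,3,.2),(-66,2,.2)])
print();plan(tgt(-66,2,.2),[(-72,1.5,.2),(-78,1.5,.2),(-82,1.5,.2),(-83.5,1.5,.2)])"
```

```text
Traceback (most recent call last):
  File "h.py", line 40, in now
    s=arm.read_state();print(s['position'].round(1),R.from_quat(s['ee_rot']).as_euler('ZYX').round(3),s['contact_force'].round(1),s['wrist_torque'].round(2),s['gripper_width'].round(1),s['clock'])
                                                                                                                                                             ^^^^^^^^^^^^^^^^^^^^^^^^
AttributeError: 'float' object has no attribute 'round'
```

```bash
sed -i "s/s\['gripper_width'\].round(1)/s['gripper_width']/" h.py
python3 -c "
from h import *
plan(now(),[(-50,100,.2),(-50,40,.2)])
print();plan(tgt(-50,40,.2),[(-58,18,.2),(-64,3,.2),(-66,2,.2)])
print();plan(tgt(-66,2,.2),[(-72,1.5,.2),(-78,1.5,.2),(-82,1.5,.2),(-83.5,1.5,.2)])"
```

```text
[617.5 -32.6 273.5] [ 0.208 -0.    -3.142] [ 0.  -0.1 -3.9] [0.01 0.   0.02] 11.198013828751092 11.55
(-50, 100, 0.2) [ 0.2 -0.3 76.3] [-0.     0.2    0.001]
(-50, 40, 0.2) [  0.2  -0.3 136.3] [-0.     0.2    0.001]

(-58, 18, 0.2) [-12.2  -0.   20. ] [0. 0. 0.]
(-64, 3, 0.2) [-21.1   0.   33.5] [0. 0. 0.]
(-66, 2, 0.2) [-23.2  -0.   34.1] [0. 0. 0.]

(-72, 1.5, 0.2) [-6.   0.  -0.7] [0. 0. 0.]
(-78, 1.5, 0.2) [-11.9  -0.   -1.9] [0. 0. 0.]
(-82, 1.5, 0.2) [-15.8  -0.   -2.7] [0. 0. 0.]
(-83.5, 1.5, 0.2) [-17.3   0.   -3. ] [0. 0. 0.]
```

Emit:
arm_command(rows=[{"grip":0,"linear":[0,0,15],"rot":[0,0.05,0]},{"grip":0,"linear":[0,0,45],"rot":[0,0.1,0]},{"grip":0,"linear":[0,0,76],"rot":[0,0.2,0]},{"grip":0,"linear":[0,0,106],"rot":[0,0.2,0]},{"grip":0,"linear":[0,0,130],"rot":[0,0.2,0]},{"grip":0,"linear":[0,0,136],"rot":[0,0.2,0]},{"grip":0,"linear":[0,0,136],"rot":[0,0.2,0]},{"grip":0,"linear":[0,0,136],"rot":[0,0.2,0]}])

```text
clock: 12.55
position: [618.6, -32.4, 139.0]
ee_rot: [0.989, 0.104, 0.101, -0.01]
contact_force: [-0.5, -0.1, -3.7]
gripper_width: 11.1
grasp_force: 60.4
```

```bash
python3 - <<'E'
from h import *
b=now();plan(b,[(-50,40,.2),(-58,18,.2),(-64,3,.2),(-66,2,.2)])
a=shot('scene');w=shot('wrist')
cv2.imwrite('pics/8.png',np.hstack([cv2.resize(a[0]['frame'][190:330,170:310],(400,400),interpolation=3),cv2.copyMakeBorder(cv2.resize(w[0]['frame'],(400,300)),0,100,0,0,0)])[:,:,::-1])
E
```

```text
[618.6 -32.4 139. ] [ 0.209 -0.203  3.141] [-0.5 -0.1 -3.7] [-0.11  0.62  0.03] 11.089037966995733 12.55
(-50, 40, 0.2) [-1.1 -0.4  1.6] [ 0.    -0.003  0.002]
(-58, 18, 0.2) [-13.4  -0.4  21.5] [ 0.    -0.003  0.002]
(-64, 3, 0.2) [-22.3  -0.4  35. ] [ 0.    -0.003  0.002]
(-66, 2, 0.2) [-24.5  -0.4  35.6] [ 0.    -0.003  0.002]
```

View pics/8.png

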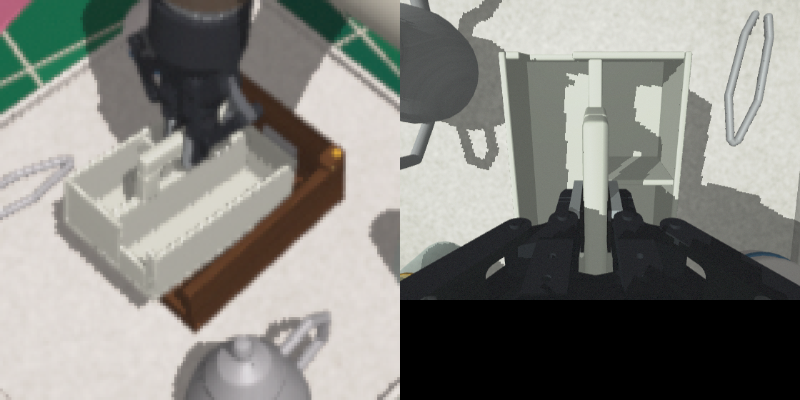

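The insert hangs tilted, front up, just in front of the strip and between the long walls. Lowering it.

Emit:
arm_command(rows=[{"grip":0,"linear":[-6,-0.4,8],"rot":[0,0,0]},{"grip":0,"linear":[-13,-0.4,21],"rot":[0,0,0]},{"grip":0,"linear":[-18,-0.4,29],"rot":[0,0,0]},{"grip":0,"linear":[-22,-0.4,34],"rot":[0,0,0]},{"grip":0,"linear":[-24,-0.4,35],"rot":[0,0,0]},{"grip":0,"linear":[-24,-0.4,35],"rot":[0,0,0]}])

```text
clock: 13.4
position: [601.7, -35.7, 98.7]
ee_rot: [0.99, 0.103, 0.1, -0.01]
contact_force: [1.9, -1.2, -4.2]
gripper_width: 11.2
grasp_force: 60.5
```

```bash
python3 - <<'E'
from h import *
b=now();plan(b,[(-66,2,.2),(-72,1.5,.2),(-78,1.5,.2),(-82,1.5,.2),(-83.5,1.5,.2)])
E
```

```text
[601.7 -35.7  98.7] [ 0.208 -0.201  3.141] [ 1.9 -1.2 -4.2] [-0.89  0.06 -0.25] 11.16211021905385 13.4
(-66, 2, 0.2) [ 0.4 -0.1 -0.4] [ 0.    -0.001  0.001]
(-72, 1.5, 0.2) [-5.5 -0.1 -1.1] [ 0.    -0.001  0.001]
(-78, 1.5, 0.2) [-11.4  -0.1  -2.3] [ 0.    -0.001  0.001]
(-82, 1.5, 0.2) [-15.3  -0.1  -3.1] [ 0.    -0.001  0.001]
(-83.5, 1.5, 0.2) [-16.8  -0.1  -3.4] [ 0.    -0.001  0.001]
```

Emit:
arm_command(rows=[{"grip":0,"linear":[-3,0,-0.6],"rot":[0,0,0]},{"grip":0,"linear":[-6,0,-1.2],"rot":[0,0,0]},{"grip":0,"linear":[-9,0,-1.8],"rot":[0,0,0]},{"grip":0,"linear":[-12,0,-2.4],"rot":[0,0,0]},{"grip":0,"linear":[-15,0,-3],"rot":[0,0,0]},{"grip":0,"linear":[-15,0,-3],"rot":[0,0,0]}])

```text
clock: 14.15
position: [585.5, -38.9, 98.2]
ee_rot: [0.99, 0.103, 0.099, -0.01]
contact_force: [0.1, -1.9, -3.3]
gripper_width: 11.0
grasp_force: 60.7
```

```bash
python3 - <<'E'
from h import *
b=now();plan(b,[(-82,1.5,.2),(-84,1.5,.2),(-84,1.2,.15),(-83.5,1,.1)])
E
```

```text
[585.5 -38.9  98.2] [ 0.208 -0.199 -3.141] [ 0.1 -1.9 -3.3] [-0.56  0.55 -0.1 ] 10.997624039757085 14.15
(-82, 1.5, 0.2) [ 0.9  0.1 -0.3] [-0.     0.001  0.001]
(-84, 1.5, 0.2) [-1.   0.1 -0.7] [-0.     0.001  0.001]
(-84, 1.2, 0.15) [-0.2  0.1  3.1] [-0.    -0.049  0.001]
(-83.5, 1, 0.1) [0.8 0.1 7.2] [-0.    -0.099  0.001]
```

Emit:
arm_command(rows=[{"grip":0,"linear":[-1,0,-0.7],"rot":[0,0,0]},{"grip":0,"linear":[-0.7,0,1.5],"rot":[0,-0.025,0]},{"grip":0,"linear":[-0.2,0,3.1],"rot":[0,-0.05,0]},{"grip":0,"linear":[0.2,0,4.7],"rot":[0,-0.07,0]},{"grip":0,"linear":[0.2,0,4.7],"rot":[0,-0.07,0]}])

```text
clock: 14.78
position: [588.2, -38.7, 93.8]
ee_rot: [0.992, 0.104, 0.065, -0.007]
contact_force: [1.8, -4.3, -1.3]
gripper_width: 10.8
grasp_force: 60.9
```

```bash
python3 - <<'E'
from h import *
b=now();plan(b,[(-84,1.1,.13),(-83.5,.8,.1),(-83,.5,.07),(-82,0,.035),(-81,0,0)])
E
```

```text
[588.2 -38.7  93.8] [ 0.208 -0.131  3.141] [ 1.8 -4.3 -1.3] [-1.31 -0.2  -0.36] 10.828439137846948 14.775
(-84, 1.1, 0.13) [-1.8 -0.2 -0. ] [ 0.    -0.001  0.001]
(-83.5, 0.8, 0.1) [-0.8 -0.2  2.6] [ 0.    -0.031  0.001]
(-83, 0.5, 0.07) [ 0.1 -0.2  5.2] [ 0.    -0.061  0.001]
(-82, 0, 0.035) [ 1.4 -0.2  8.6] [ 0.    -0.096  0.001]
(-81, 0, 0) [ 2.6 -0.2 11.5] [ 0.    -0.131  0.001]
```

Emit:
arm_command(rows=[{"grip":0,"linear":[-2,0.5,0],"rot":[0,0,0]},{"grip":0,"linear":[-1.5,0.5,1.3],"rot":[0,-0.015,0]},{"grip":0,"linear":[-1,0.5,2.6],"rot":[0,-0.03,0]},{"grip":0,"linear":[-0.5,0.5,3.9],"rot":[0,-0.045,0]},{"grip":0,"linear":[-0.5,0.5,3.9],"rot":[0,-0.045,0]}])

```text
clock: 15.4
position: [588.3, -38.8, 89.9]
ee_rot: [0.994, 0.104, 0.043, -0.004]
contact_force: [2.1, -2.6, 1.4]
gripper_width: 10.9
grasp_force: 61.3
```

```bash
python3 - <<'E'
from h import *
b=now();plan(b,[(-83.5,.8,.085),(-83,.5,.07),(-82,0,.035),(-81,0,0)])
E
```

```text
[588.3 -38.8  89.9] [ 0.208 -0.086  3.141] [ 2.1 -2.6  1.4] [-0.79 -0.88 -0.23] 10.920919079224015 15.4
(-83.5, 0.8, 0.085) [-0.1 -0.4 -0.2] [-0.    -0.001  0.001]
(-83, 0.5, 0.07) [ 0.6 -0.4  1.3] [-0.    -0.016  0.001]
(-82, 0, 0.035) [ 2.1 -0.4  4.6] [ 0.    -0.051  0.001]
(-81, 0, 0) [ 3.5 -0.4  7.5] [ 0.    -0.086  0.001]
```

Emit:
arm_command(rows=[{"grip":0,"linear":[0.5,0,1.3],"rot":[0,-0.016,0]},{"grip":0,"linear":[1.2,0,3],"rot":[0,-0.033,0]},{"grip":0,"linear":[2,0,4.6],"rot":[0,-0.051,0]},{"grip":0,"linear":[2,0,4.6],"rot":[0,-0.051,0]}])

```text
clock: 15.9
position: [587.7, -39.1, 88.8]
ee_rot: [0.994, 0.104, 0.015, -0.001]
contact_force: [-11.2, -1.3, 23.3]
gripper_width: 10.9
grasp_force: 65.4
```

```bash
python3 - <<'E'
from h import *
b=now();plan(b,[(-82,0,.035),(-81,0,0)])
E
```

```text
[587.7 -39.1  88.8] [ 0.209 -0.029  3.141] [-11.2  -1.3  23.3] [-0.24  2.42 -0.06] 10.925953776961265 15.9
(-82, 0, 0.035) [ 3.  -0.6  3.4] [0.001 0.006 0.002]
(-81, 0, 0) [ 4.5 -0.6  6.2] [ 0.001 -0.029  0.002]
```

```bash
python3 - <<'E'
from h import *
w=shot('wrist');a=shot('scene')
i=w[0]['frame'][20:220,130:430];j=a[0]['frame'][210:320,180:300]
print(w[0]['cx'],w[0]['fx'])
cv2.imwrite('pics/9.png',np.vstack([cv2.resize(np.ascontiguousarray(i),(480,320),interpolation=3),cv2.copyMakeBorder(cv2.resize(np.ascontiguousarray(j),(300,275),interpolation=3),0,0,0,180,0)])[:,:,::-1])
E
```

```text
273.4964730392568 371.2559939844888
```

View pics/9.png

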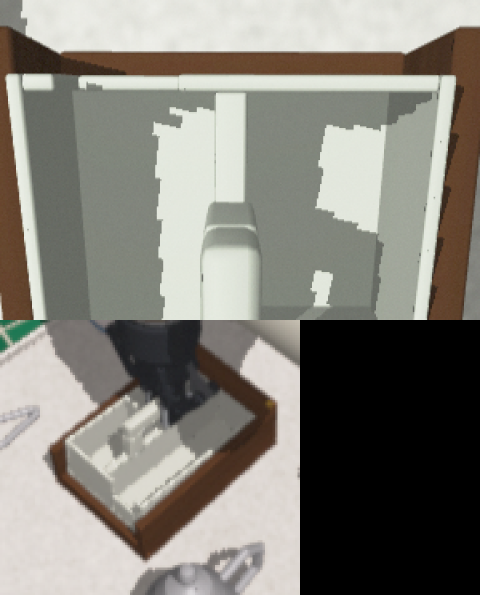

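```bash
python3 - <<'E'
from h import *
w=shot('wrist');Ri=R.from_euler('z',-YAW)
C=H-[0,0,79]
print('z0 by H',C)
f=lambda px,z:(Ri.apply(atz(*w,px,z+C[2])-C)).round(1)
# rows of edges
g=w[0]['frame'].astype(int)
for c in (200,240,300,340):
    col=g[40:80,c];print(c,[int(v) for v in col[:,0]-col[:,2]],'|')
print('wall far edge',f((274,52.5),22))
for z in (62,66,70,74,78,82): print('rim outer',z,f((274,67),z), 'inner',f((274,76),z))
E
```

```text
z0 by H [593.2 -37.4   3.7]
200 [5, 7, 5, 5, 6, 4, 5, 6, 5, 6, 5, 6, 18, 52, 57, 58, 56, 63, 63, 57, 57, 56, 59, 36, 23, 28, 27, 14, 9, 5, 5, 5, 6, 4, 4, 9, 4, 3, 4, 5] |
240 [5, 6, 5, 6, 6, 5, 6, 6, 7, 5, 6, 6, 19, 50, 55, 57, 57, 55, 58, 58, 55, 56, 59, 55, 54, 53, 55, 22, 8, 5, 5, 6, 6, 6, 5, 8, 3, 2, 5, 4] |
300 [7, 6, 6, 5, 6, 7, 6, 7, 5, 7, 6, 5, 20, 44, 56, 56, 59, 57, 60, 55, 60, 58, 59, 58, 58, 56, 33, 9, 7, 6, 5, 5, 6, 5, 6, 10, 6, 6, 5, 5] |
340 [6, 5, 7, 7, 5, 7, 6, 6, 5, 6, 6, 5, 20, 45, 55, 54, 58, 55, 59, 56, 57, 56, 56, 55, 55, 57, 33, 10, 6, 5, 5, 7, 6, 5, 6, 8, 7, 9, 5, 3] |
wall far edge [89.3  0.1 22. ]
rim outer 62 [78.1  0.2 62. ] inner [74.5  0.2 62. ]
rim outer 66 [77.7  0.2 66. ] inner [74.2  0.2 66. ]
rim outer 70 [77.3  0.2 70. ] inner [73.9  0.2 70. ]
rim outer 74 [76.9  0.2 74. ] inner [73.5  0.2 74. ]
rim outer 78 [76.5  0.2 78. ] inner [73.2  0.2 78. ]
rim outer 82 [76.   0.2 82. ] inner [72.9  0.2 82. ]
```

The picture shows the rim (row ~67) and the front wall's far edge (row ~52.5). From the measured gap, the insert's front edge is sitting on the low front wall, about 3 mm too far forward, and it has pivoted ~0.055 in the grip. I'll raise it, move it back and lower again.

```bash
cat >> h.py <<'E'
H=H-1.8*np.array([np.cos(YAW),np.sin(YAW),0])
def tgt(xc,cl,th,dl=0.055):
    c,sn=np.cos(th),np.sin(th);xb=xc+54*sn;t=th-dl
    foot=np.array([xb+80*c,8+cl+80*sn]);d=foot+90*np.array([-sn,c])-19*np.array([-np.sin(t),np.cos(t)])-[0,79]
    return H+R.from_euler('z',YAW).apply([d[0],0,d[1]]),pose(YAW)*R.from_rotvec([0,t,0])
E
python3 -c "
from h import *
b=now();plan(b,[(-80,0,.085),(-82,1,.12),(-82,1.2,.15),(-85,1.2,.15),(-85,1,.12),(-84.5,.5,.09),(-84.,0,.06),(-82,0,.03),(-81,0,0)])"
```

```text
[587.8 -39.1  88.8] [ 0.209 -0.03   3.141] [-10.8  -1.9  22.7] [-0.16  2.31 -0.09] 11.39310401256502 16.05
(-80, 0, 0.085) [ 1.1 -0.6 -0.4] [0.001 0.    0.002]
(-82, 1, 0.12) [-1.7 -0.6 -4. ] [0.001 0.035 0.002]
(-82, 1.2, 0.15) [-2.4 -0.6 -6.2] [0.001 0.065 0.002]
(-85, 1.2, 0.15) [-5.4 -0.6 -6.3] [0.001 0.065 0.002]
(-85, 1, 0.12) [-4.7 -0.6 -4. ] [0.001 0.035 0.002]
(-84.5, 0.5, 0.09) [-3.5 -0.6 -1.4] [0.001 0.005 0.002]
(-84.0, 0, 0.06) [-2.4 -0.6  1.4] [ 0.001 -0.025  0.002]
(-82, 0, 0.03) [ 0.2 -0.6  3.7] [ 0.001 -0.055  0.002]
(-81, 0, 0) [ 1.7 -0.6  6.1] [ 0.001 -0.085  0.002]
```

Emit:
arm_command(rows=[{"grip":0,"linear":[-4,0,-5],"rot":[0,0.02,0]},{"grip":0,"linear":[-5,0,-9.7],"rot":[0,0.06,0]},{"grip":0,"linear":[-8,0,-9.8],"rot":[0,0.06,0]},{"grip":0,"linear":[-8,0,-9.8],"rot":[0,0.06,0]}])

```text
clock: 16.55
position: [581.7, -40.0, 94.2]
ee_rot: [0.994, 0.104, 0.046, -0.005]
contact_force: [3.5, -1.6, -4.4]
gripper_width: 11.1
grasp_force: 61.1
```

```bash
python3 -c "
from h import *
b=now();plan(b,[(-85,1.2,.15),(-85,1,.12),(-84.5,.5,.09),(-84.,0,.06),(-82,0,.03),(-81,0,0)])
w=shot('wrist');g=w[0]['frame'].astype(int)
for c in (300,340): print(''.join('b' if v[0]-v[2]>30 else '.' for v in g[20:110,c]))
print(models.tip_of(w[0],'insert_cutout')[:1])"
```

```text
[581.7 -40.   94.2] [ 0.208 -0.093 -3.141] [ 3.5 -1.6 -4.4] [-0.48 -1.2  -0.2 ] 11.102372384288753 16.55
(-85, 1.2, 0.15) [ 0.5 -0.2 -0.6] [-0.     0.002  0.001]
(-85, 1, 0.12) [ 1.2 -0.2  1.7] [-0.    -0.028  0.001]
(-84.5, 0.5, 0.09) [ 2.2 -0.2  4.4] [-0.    -0.058  0.001]
(-84.0, 0, 0.06) [ 3.1 -0.2  7.2] [-0.    -0.088  0.001]
(-82, 0, 0.03) [ 5.5 -0.2  9.7] [-0.    -0.118  0.001]
(-81, 0, 0) [ 6.8 -0.2 12.2] [-0.    -0.148  0.001]
.................................bbbbbbbbbbbbbb...........................................
.................................bbbbbbbbbbbbbb...........................................
[{'pixel': [208.2, 68.8], 'score': 0.95}]
```

Emit:
arm_command(rows=[{"grip":0,"linear":[0.8,0,1.7],"rot":[0,-0.028,0]},{"grip":0,"linear":[1.5,0,4.4],"rot":[0,-0.058,0]},{"grip":0,"linear":[2,0,6],"rot":[0,-0.075,0]},{"grip":0,"linear":[2,0,6],"rot":[0,-0.075,0]}])

```text
clock: 17.15
position: [586.1, -39.3, 89.9]
ee_rot: [0.994, 0.104, 0.011, -0.001]
contact_force: [5.8, -0.9, 1.6]
gripper_width: 10.7
grasp_force: 62.0
```

```bash
python3 -c "
from h import *
b=now();plan(b,[(-84.5,.5,.09),(-84.,0,.06),(-82,0,.03),(-81,0,0)])
w=shot('wrist');g=w[0]['frame'].astype(int)
for c in (300,340): print(''.join('b' if v[0]-v[2]>30 else '.' for v in g[20:110,c]))
print(models.tip_of(w[0],'insert_cutout')[:1])"
```

```text
[586.1 -39.3  89.9] [ 0.209 -0.022  3.141] [ 5.8 -0.9  1.6] [-0.1  -1.96 -0.15] 10.720854074481018 17.15
(-84.5, 0.5, 0.09) [-1.8 -0.4 -0.1] [0.    0.013 0.002]
(-84.0, 0, 0.06) [-0.7 -0.4  2.6] [ 0.001 -0.017  0.002]
(-82, 0, 0.03) [ 1.9 -0.4  4.9] [ 0.001 -0.047  0.002]
(-81, 0, 0) [ 3.3 -0.4  7.3] [ 0.001 -0.077  0.002]
.............................bbbbbbbbbbbbbbbbbb...........................................
.............................bbbbbbbbbbbbbbbbbb...........................................
[{'pixel': [205.5, 70.7], 'score': 0.77}]
```

```bash
cat >> h.py <<'E'
def gap(w):
    C=H-[0,0,79];Ri=R.from_euler('z',-YAW);g=w[0]['frame'].astype(int)
    b=np.where((g[20:110,300:340,0]-g[20:110,300:340,2]>30).mean(1)>.5)[0]+20
    f=lambda r,z:Ri.apply(atz(*w,(310,r),z+C[2])-C)[0]
    far=f(b[0],22);print('wall far',far.round(1),'rows',b[0],b[-1])
    for th in (0,.03,.06,.085,.1):
        z=8+160*np.sin(th)+54*np.cos(th);x=f(b[-1]+1,z)-far+91.5
        print(th,'rim x',x.round(1),'front bottom x',(x+54*np.sin(th)).round(1),'z',round(8+160*th,1))
E
python3 -c "
from h import *
gap(shot('wrist'))"
```

```text
wall far 90.8 rows 49 66
0 rim x 78.8 front bottom x 78.8 z 8
0.03 rim x 78.4 front bottom x 80.0 z 12.8
0.06 rim x 77.9 front bottom x 81.1 z 17.6
0.085 rim x 77.5 front bottom x 82.1 z 21.6
0.1 rim x 77.3 front bottom x 82.7 z 24.0
```

Emit:
arm_command(rows=[{"grip":0,"linear":[-1,0,-2],"rot":[0,0.02,0]},{"grip":0,"linear":[-4,0,-2],"rot":[0,0.02,0]},{"grip":0,"linear":[-4,0,-2],"rot":[0,0.02,0]},{"grip":0,"linear":[-3.5,0,0],"rot":[0,0,0]},{"grip":0,"linear":[-3,0,2],"rot":[0,-0.015,0]},{"grip":0,"linear":[-3,0,2],"rot":[0,-0.015,0]}])

```text
clock: 18.05
position: [583.4, -40.0, 88.4]
ee_rot: [0.995, 0.104, 0.004, -0.0]
contact_force: [5.7, 0.0, 4.4]
gripper_width: 10.8
grasp_force: 62.5
```

```bash
python3 -c "
from h import *
b=now();plan(b,[(-84.,0,.06),(-82,0,.03),(-81,0,0)])
gap(shot('wrist'))"
```

```text
[583.4 -40.   88.4] [ 0.209 -0.008  3.141] [5.7 0.  4.4] [-0.01 -2.02 -0.11] 10.778575719141164 18.05
(-84.0, 0, 0.06) [ 2.1 -0.5  1. ] [ 0.001 -0.003  0.002]
(-82, 0, 0.03) [ 4.7 -0.5  3.3] [ 0.001 -0.033  0.002]
(-81, 0, 0) [ 6.2 -0.5  5.7] [ 0.001 -0.063  0.002]
wall far 91.0 rows 40 64
0 rim x 76.1 front bottom x 76.1 z 8
0.03 rim x 75.7 front bottom x 77.3 z 12.8
0.06 rim x 75.3 front bottom x 78.5 z 17.6
0.085 rim x 74.9 front bottom x 79.5 z 21.6
0.1 rim x 74.7 front bottom x 80.1 z 24.0
```

Front bottom edge is now about 79 mm, inside the wall. Pressing down.

Emit:
arm_command(rows=[{"grip":0,"linear":[0.5,0,1.5],"rot":[0,-0.015,0]},{"grip":0,"linear":[1.2,0,3],"rot":[0,-0.03,0]},{"grip":0,"linear":[2,0,4.5],"rot":[0,-0.045,0]},{"grip":0,"linear":[2,0,4.5],"rot":[0,-0.045,0]}])

```text
clock: 18.6
position: [585.6, -39.6, 84.1]
ee_rot: [0.994, 0.104, -0.018, 0.002]
contact_force: [6.6, 0.4, 6.2]
gripper_width: 11.5
grasp_force: 62.7
```

```bash
python3 -c "
from h import *
b=now();plan(b,[(-82,0,.03),(-81,0,0)])
gap(shot('wrist'))"
```

```text
[585.6 -39.6  84.1] [0.209 0.037 3.141] [6.6 0.4 6.2] [ 0.02 -2.03 -0.15] 11.452968719829293 18.6
(-82, 0, 0.03) [ 2.5 -0.6 -1. ] [0.001 0.012 0.002]
(-81, 0, 0) [ 4.1 -0.6  1.3] [ 0.001 -0.018  0.002]
wall far 90.9 rows 37 65
0 rim x 76.7 front bottom x 76.7 z 8
0.03 rim x 76.5 front bottom x 78.1 z 12.8
0.06 rim x 76.3 front bottom x 79.6 z 17.6
0.085 rim x 76.2 front bottom x 80.8 z 21.6
0.1 rim x 76.1 front bottom x 81.5 z 24.0
```

Emit:
arm_command(rows=[{"grip":0,"linear":[1.5,0,1],"rot":[0,-0.01,0]},{"grip":0,"linear":[3,0,2],"rot":[0,-0.02,0]},{"grip":0,"linear":[3.5,0,3],"rot":[0,-0.02,0]},{"grip":0,"linear":[3.5,0,3],"rot":[0,-0.02,0]}])

```text
clock: 19.15
position: [587.3, -39.4, 82.3]
ee_rot: [0.994, 0.105, -0.03, 0.004]
contact_force: [1.9, -0.4, 13.6]
gripper_width: 11.0
grasp_force: 63.8
```

```bash
python3 -c "
from h import *
b=now();plan(b,[(-81,0,0)])
gap(shot('wrist'))"
```

```text
[587.3 -39.4  82.3] [0.209 0.06  3.14 ] [ 1.9 -0.4 13.6] [ 0.07 -0.5  -0.12] 10.957297137375338 19.15
(-81, 0, 0) [ 2.3 -0.8 -0.6] [0.001 0.005 0.002]
wall far 90.9 rows 37 65
0 rim x 77.9 front bottom x 77.9 z 8
0.03 rim x 77.8 front bottom x 79.5 z 12.8
0.06 rim x 77.8 front bottom x 81.0 z 17.6
0.085 rim x 77.7 front bottom x 82.3 z 21.6
0.1 rim x 77.7 front bottom x 83.1 z 24.0
```

Emit:
arm_command(rows=[{"grip":0,"linear":[0,0,1.5],"rot":[0,-0.01,0]},{"grip":0,"linear":[0,0,3],"rot":[0,-0.02,0]},{"grip":0,"linear":[0,0,3],"rot":[0,-0.02,0]}])

```text
clock: 19.58
position: [586.9, -39.6, 82.2]
ee_rot: [0.994, 0.105, -0.039, 0.005]
contact_force: [-5.3, 0.9, 27.5]
gripper_width: 11.0
grasp_force: 66.0
```

```bash
python3 -c "
from h import *
b=now()
gap(shot('wrist'))"
```

```text
[586.9 -39.6  82.2] [0.21 0.08 3.14] [-5.3  0.9 27.5] [ 0.46  1.13 -0.15] 11.008895911596188 19.575
wall far 91.0 rows 33 63
0 rim x 77.8 front bottom x 77.8 z 8
0.03 rim x 77.8 front bottom x 79.5 z 12.8
0.06 rim x 77.8 front bottom x 81.1 z 17.6
0.085 rim x 77.8 front bottom x 82.4 z 21.6
0.1 rim x 77.8 front bottom x 83.2 z 24.0
```

Bottomed: z is constant while the force rises. Easing off and letting go.

Emit:
arm_command(rows=[{"grip":0,"linear":[0,0,-2],"rot":[0,0.01,0]},{"grip":0.4,"linear":[0,0,-2],"rot":[0,0.01,0]},{"grip":0.4,"linear":[0,0,-2],"rot":[0,0.01,0]},{"grip":0.4,"linear":[0,0,-2],"rot":[0,0.01,0]},{"grip":0.4,"linear":[0,0,-40],"rot":[0,0.08,0]},{"grip":0.4,"linear":[0,0,-80],"rot":[0,0.08,0]},{"grip":0.4,"linear":[-25,0,-130],"rot":[0,0.08,0]},{"grip":0.4,"linear":[-25,0,-130],"rot":[0,0.08,0]},{"grip":0.4,"linear":[-25,0,-130],"rot":[0,0.08,0]}])

```text
clock: 20.75
position: [571.4, -42.2, 207.3]
ee_rot: [0.995, 0.104, -0.002, -0.0]
contact_force: [-0.2, 0.5, 0.1]
gripper_width: 34.5
grasp_force: 0.0
```

```bash
python3 - <<'E'
from h import *
b=now()
a=shot('scene');t=shot('top');w=shot('wrist');Ri=R.from_euler('z',-YAW);C=H-[0,0,79]
for q in ('insert_grip','insert_cutout','insert_foot','caddy_front'):
    print(q,'w',[(np.round(x['pixel']).tolist(),round(x['score'],2)) for x in models.tip_of(w[0],q)[:2]],'s',[np.round(x['pixel']).tolist() for x in models.tip_of(a[0],q)[:4]],
     'home pred w/s',[proj(*v,C+R.from_euler('z',YAW).apply(dict(insert_grip=[1,0,98],insert_cutout=[79,28,50],insert_foot=[1,0,8],caddy_front=[86.5,0,22])[q])).round(1).tolist() for v in (w,a)])
i=w[0]['frame'];j=a[0]['frame'][205:325,175:305]
cv2.imwrite('pics/10.png',np.hstack([cv2.resize(i,(480,360)),cv2.copyMakeBorder(cv2.resize(np.ascontiguousarray(j),(320,295),interpolation=3),0,65,0,0,0)])[:,:,::-1])
E
```

```text
[571.4 -42.2 207.3] [ 2.080e-01  3.000e-03 -3.141e+00] [-0.2  0.5  0.1] [0.01 0.04 0.04] 34.487463975745655 20.75
insert_grip w [([274.0, 180.0], 0.96)] s [[160.0, 158.0], [244.0, 247.0], [467.0, 260.0], [233.0, 274.0]] home pred w/s [[274.3, 172.7], [243.2, 245.8]]
insert_cutout w [([238.0, 58.0], 0.89), ([276.0, 179.0], 0.26)] s [[155.0, 188.0], [489.0, 302.0], [229.0, 284.0], [230.0, 203.0]] home pred w/s [[236.3, 55.5], [229.1, 283.3]]
insert_foot w [([274.0, 156.0], 0.55)] s [[248.0, 266.0], [457.0, 283.0], [168.0, 182.0]] home pred w/s [[274.1, 152.9], [245.4, 265.6]]
caddy_front w [([275.0, 49.0], 0.92)] s [[220.0, 288.0]] home pred w/s [[274.2, 49.1], [220.1, 284.2]]
```

View pics/10.png

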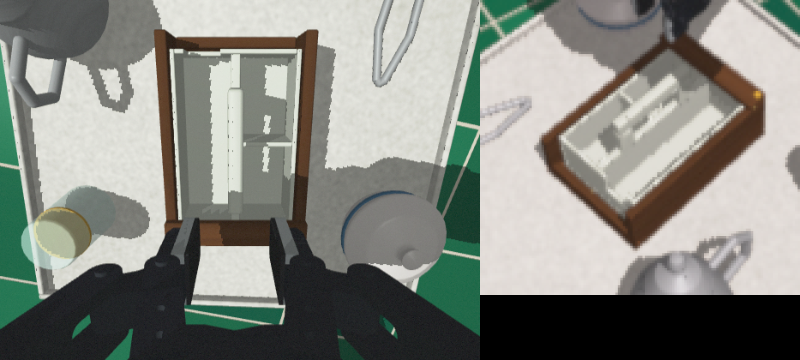

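Insert is in with the cut-out at the front (wrist crop (210,50)), and nothing else moved. The network's bar position hints at a slight tilt, so I'll press with shut fingers on the front part of the bar and read its height.

```bash
python3 -c "
from h import *
now();C=H-[0,0,79]
for x,z in((33,150),(33,118),(33,112)): rel(C+R.from_euler('z',YAW).apply([x,0,0])*1+[0,0,z-C[2]],pose(YAW))"
```

```text
[572.3 -42.2 207.9] [ 2.080e-01  1.000e-03 -3.142e+00] [ 0.1  0.4 -0.7] [-0.01  0.01  0.03] 33.920256537564924 21.3
lin [52.8 -0.4 57.8] rot [-0.      0.0014  0.0012] t 21.3
lin [52.8 -0.4 89.8] rot [-0.      0.0014  0.0012] t 21.3
lin [52.8 -0.4 95.8] rot [-0.      0.0014  0.0012] t 21.3
```

Emit:
arm_command(rows=[{"grip":0,"linear":[26,0,20],"rot":[0,0,0]},{"grip":0,"linear":[53,0,55],"rot":[0,0,0]},{"grip":0,"linear":[53,0,58],"rot":[0,0,0]},{"grip":0,"linear":[53,0,80],"rot":[0,0,0]},{"grip":0,"linear":[53,0,88],"rot":[0,0,0]},{"grip":0,"linear":[53,0,88],"rot":[0,0,0]}])

```text
clock: 22.05
position: [623.8, -31.5, 120.4]
ee_rot: [0.995, 0.104, -0.001, 0.0]
contact_force: [-0.1, -0.6, 0.3]
gripper_width: 0.2
grasp_force: 0.0
```

Emit:
arm_command(rows=[{"grip":0,"linear":[0,0,3],"rot":[0,0,0]},{"grip":0,"linear":[0,0,5],"rot":[0,0,0]},{"grip":0,"linear":[0,0,5],"rot":[0,0,0]}])

```text
clock: 22.42
position: [624.1, -31.3, 115.2]
ee_rot: [0.995, 0.104, -0.0, 0.0]
contact_force: [-0.2, 0.4, 0.4]
gripper_width: 0.2
grasp_force: 0.0
```

Emit:
arm_command(rows=[{"grip":0,"linear":[0,0,2],"rot":[0,0,0]},{"grip":0,"linear":[0,0,3],"rot":[0,0,0]},{"grip":0,"linear":[0,0,3],"rot":[0,0,0]}])

```text
clock: 22.8
position: [624.3, -31.3, 113.1]
ee_rot: [0.995, 0.104, -0.0, 0.0]
contact_force: [-0.9, 1.2, 4.5]
gripper_width: 0.2
grasp_force: 2.4
```

Emit:
arm_command(rows=[{"grip":0,"linear":[0,0,1.5],"rot":[0,0,0]},{"grip":0,"linear":[0,0,3],"rot":[0,0,0]},{"grip":0,"linear":[0,0,3],"rot":[0,0,0]}])

```text
clock: 23.18
position: [624.3, -31.3, 113.1]
ee_rot: [0.995, 0.105, 0.0, 0.001]
contact_force: [-7.0, 1.8, 15.4]
gripper_width: 0.2
grasp_force: 8.3
```

Emit:
arm_command(rows=[{"grip":0,"linear":[0,0,1],"rot":[0,0,0]},{"grip":0,"linear":[0,0,2],"rot":[0,0,0]},{"grip":0,"linear":[0,0,2],"rot":[0,0,0]}])

```text
clock: 23.55
position: [624.3, -31.4, 113.0]
ee_rot: [0.994, 0.105, 0.001, 0.001]
contact_force: [-9.4, 2.3, 24.3]
gripper_width: 0.0
grasp_force: 12.1
```

The front doesn't give at 24 N. Touching the rear part of the bar to compare heights.

Emit:
arm_command(rows=[{"grip":0,"linear":[0,0,-15],"rot":[0,0,0]},{"grip":0,"linear":[-30,0,-15],"rot":[0,0,0]},{"grip":0,"linear":[-66,0,-15],"rot":[0,0,0]},{"grip":0,"linear":[-66,0,-9],"rot":[0,0,0]},{"grip":0,"linear":[-66,0,-5],"rot":[0,0,0]},{"grip":0,"linear":[-66,0,-3],"rot":[0,0,0]},{"grip":0,"linear":[-66,0,-3],"rot":[0,0,0]}])

```text
clock: 24.42
position: [559.8, -45.0, 113.0]
ee_rot: [0.995, 0.105, -0.001, 0.001]
contact_force: [-9.0, 1.6, 18.7]
gripper_width: -0.1
grasp_force: 9.4
```

Emit:
arm_command(rows=[{"grip":0,"linear":[0,0,1.5],"rot":[0,0,0]},{"grip":0,"linear":[0,0,1.5],"rot":[0,0,0]},{"grip":0,"linear":[0,0,1.5],"rot":[0,0,0]}])

```text
clock: 24.8
position: [559.8, -45.0, 113.0]
ee_rot: [0.994, 0.105, -0.001, 0.001]
contact_force: [-11.5, 3.6, 26.3]
gripper_width: -0.1
grasp_force: 12.9
```

Both ends read 113.0 mm, so the insert is level and home. Backing off and handing in.

Emit:
arm_command(rows=[{"grip":0,"linear":[0,0,-20],"rot":[0,0,0]},{"grip":0,"linear":[0,0,-70],"rot":[0,0,0]},{"grip":0,"linear":[0,0,-100],"rot":[0,0,0]},{"grip":0,"linear":[0,0,-100],"rot":[0,0,0]},{"grip":0,"linear":[0,0,-100],"rot":[0,0,0]}])

```text
clock: 25.42
position: [559.6, -44.7, 207.5]
ee_rot: [0.995, 0.104, -0.001, -0.0]
contact_force: [-0.5, -0.7, -0.5]
gripper_width: 0.0
grasp_force: 0.0
```

```bash
python3 -c "
from h import *
now();print(job.job_done())"
```

```text
[559.6 -44.7 207.5] [ 2.080e-01  2.000e-03 -3.141e+00] [-0.5 -0.7 -0.5] [0.02 0.04 0.01] 0.0028776406773785655 25.425
the job is handed in; nothing more can be done
None
```

The insert is turned half round and let go with its cut-out end at the low front; both ends of the bar read 113.0 mm, so it lies level and home, and the job was handed in at about 25 s (no verdict was returned).

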